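# Load a battery cell through the sprung flap of a test chamber

### The job

Load the tall cell into the test chamber: pick it up, hold it upright and push it down through the sprung flap, keeping hold of it until it stands on the chamber floor (do not drop it in), then let go so that the cell alone keeps the flap open. Leave the short cell where it stands.

Things in the scene. Friction and masses are not known exactly. Their poses are not given: they have to be found in the camera images.
- tall_cell: The taller of two rectangular silver aluminium battery cells that stand upright on the bench, terminals up: 26 mm thick (its x) by 64 mm wide (its y) by 150 mm tall, about 0.45 kg, with two 4 mm terminal studs on the top 20 mm either side of the middle. Origin: centre of its underside; z up. Alike when turned half round. Grasp it across the 26 mm thickness, close to the top (about 15 mm below it): when loaded it stands 45 mm proud of the chamber's top.
- short_cell: The shorter cell, same 26 mm by 64 mm footprint (x by y) but 95 mm tall, a bystander standing upright near the tall cell, at least 100 mm away centre to centre; the two may be either way round. Origin: centre of its underside.
- chamber: Test chamber: fixed grey box 100 mm (its x) by 120 mm (its y) by 125 mm high with a black gasket round a rectangular mouth in the top. The mouth is 44 mm (along x) by 84 mm (along y), centred on the box; a dark steel flap lies shut 10 mm below the top. Inner floor 20 mm above the bench. Origin: on the bench straight below the centre of the mouth; z up. The cell goes in with its thickness along the chamber's x (either way round).
- flap (a joint): Angle of the steel flap (rad) that shuts the mouth: 0 shut (level), grows as it swings down into the chamber to at most 1.5. It is 55 mm long, hinged along y under the top plate 30 mm to the +x side of the mouth's centre. A light spring shuts it (0.04 N m when shut, 0.07 N m wide open): a cell lowered on the middle of it needs about 2 to 4 N to push through, and a loaded cell keeps it at about 1.0 to 1.4.

How it is judged:
By the outcome, as a careful person would: the job done as asked, in the order asked, and still so for the second after the job is handed in, with the robot touching nothing.
It also fails if it takes over 38 s, if anything falls off the work surface, if the arm or the gripper's body presses on something with over 40 N, if the wrist force passes 120 N, or if a joint passes its speed limit or range.

### The arm

A 6-joint arm with a two-finger parallel gripper is mounted at the origin on the work surface. World frame = base frame: x ahead of the robot, y to its left, z up, the work surface at z = 0. Lengths are in m, angles in degrees, forces in N, time in s.
With the tool pointing down it reaches from about 0.25 to 0.775 m from the base axis. Payload 8.9 kg.
Tool frame: the origin (TCP) lies midway between the tips of the shut fingers; the grasp point (between the pads) lies 19 mm behind it (env.tcp_to_grasp is the distance from the TCP to the grasp point, in m); z points along the fingers, y is the line along which they close (so a half turn about z gives the same grasp; the last joint's range is limited). The gripper opens to 85 mm and grips with 20 to 120 N. Pads are 22 mm wide; open, the fingers measure 114 mm over their backs; the gripper's body (76 mm by 85 mm) begins 54 mm behind the grasp point. The pads swing forward as they close: fully open they stand 13 mm farther back than shut.
Start: joints at [65.472, 16.656, -8.789, 64.555, 0, 82.019], TCP at [0.15, 0.503, 0.231] pointing down, gripper open.
Joint ranges: [-144.48, 144.48], [-52.06, 99.96], [-74.48, 78.29], [-112.23, 115.85], [-86.99, 84.42], [-180, 180]. Speed limits (degrees/s): [127.2, 127.2, 159.86, 180, 180, 180].

### API

Orientations are given as [roll, pitch, yaw] about the fixed x, y, z axes, in that order (R = Rz(yaw) Ry(pitch) Rx(roll)).
In Python, from cell import monitor, viewer, env gives the robot as it stands.
- The arm moves only by the tool jog_arm, never from a script. Its argument "plan" is a list of rows, each an object of numbers: "wx", "wy", "wz": the turn, a rotation vector about the world's x, y, z in rad; "tx", "ty", "tz": the shift along the world's x, y, z in mm; "claw": the closure, from -1 (fully open) to 1 (shut), so that 0 is half open. A call has 1 to 10 rows; each row is the pose to reach, as a shift and turn from the pose commanded when the call began; what a row does not reach only later rows make up. A row lasts 1/8 s, in which the tool goes at most 62.5 mm and 10.7 degrees, less where a joint would pass 70% of its speed; a pose out of reach is approached as far as the arm can. A call with a gripper value outside its range is refused whole. The fingers move at their own pace and stop on an object; "newtons" is the grip in N (left out, the last holds). Time passes only in rows, so rows that repeat a pose let the fingers close. It gives the time, the measured TCP pose, the force, the opening and the grip force at its end, in the units of the state.
- monitor.state(): the state, without advancing time (a new reading comes with each control period).
- viewer.snapshot(name): name is "side" or "top" or "wrist"; returns a dict with "frame" (400x640x3 uint8, red, green, blue), "camera_matrix" (3x3 intrinsics, pixels), "k1" (the pictures are not rectified: a ray, as slopes to the right and down, at radius r is drawn at 1 + k1 r^2 times it, then the intrinsics apply), "origin" and "orientation" of the camera in the world. Camera axes: x right, y up, looking along -z (the intrinsics and any distortion apply to the point x, -y, -z); pixel columns grow to the right and rows downward; lengths in m; the calibration is good to about 2 mm. A picture is of the moment at which its call begins. There is no depth.
- env.close_job(): hands the job in; it is judged then, once.
The state is a dict: "time": time; "qpos": joint angles; "joint_vel": joint speeds; "joint_efforts": joint torques, N m; "ee_pos": TCP position; "tool_rot": TCP orientation; "ft_force": force on the tool from outside, world axes, zero at the start; "torque": the same for the moment, N m; "finger_gap": finger opening in m; "finger_force": force on a finger pad.
Only numpy, scipy, OpenCV 4.12 (cv2) and the standard library are available. Lean on these libraries where they do the work, as an engineer would, in place of code of your own. Each camera call takes 0.05 s, during which the arm holds its last target. There are 200 camera calls.

## Working session

There is one attempt and no reset: what is moved stays moved. The work goes in short steps, Python scripts to look and compute and a tool call to move; the robot and the scene stay as the last step left them, time stands still between calls to the robot, and variables do not carry over. Pictures are saved under pics/ and viewed, at most 10 in all, crops included, and the job is handed in when it is done.

Besides the shell and the picture viewer there is one more tool, called after ">>>" as name([rows], argument=value, ...), one row to a line, values as JSON. jog_arm: Moves the arm, as the interface text tells. Its arguments: {"type":"object","properties":{"plan":{"type":"array"},"newtons":{"type":"number"}},"required":["plan"]}

```bash
mkdir -p pics; ls; cat > h.py <<'E'
import numpy as np, cv2
from cell import monitor, viewer, env
def snap(n,f):
    s=viewer.snapshot(n); cv2.imwrite('pics/'+f,s['frame'][:,:,::-1]); 
    np.save('pics/'+f[:-4]+'.npy',s,allow_pickle=True); return s
def R_of(s):
    from scipy.spatial.transform import Rotation as R
    o=np.array(s['orientation'],float)
    return o if o.shape==(3,3) else R.from_euler('xyz',o,degrees=True).as_matrix()
def cast(s,px,z):
    d=np.array([s['k1'],0,0,0],float)
    u=cv2.undistortPoints(np.array(px,float).reshape(-1,1,2),np.array(s['camera_matrix'],float),d).reshape(-1,2)
    r=np.c_[u[:,0],-u[:,1],-np.ones(len(u))]@R_of(s).T
    o=np.array(s['origin']); return o+r*((z-o[2])/r[:,2])[:,None]
E
python3 - <<'E'
from h import *
print(monitor.state())
for n in('side','top','wrist'):
    s=snap(n,n+'0.png'); print(n,{k:v for k,v in s.items() if k!='frame'})
cv2.imwrite('pics/c0.png',np.vstack([cv2.imread('pics/side0.png'),])) 
E
```

```text
pics
{'time': 0.0, 'qpos': array([ 6.54718101e+01,  1.66897228e+01, -8.82939973e+00,  6.45521044e+01,
       -1.78681603e-04,  8.20182992e+01]), 'joint_vel': array([-0.00231254,  0.05121622, -0.03808491, -0.08146962, -0.04881451,
        0.00503085]), 'joint_efforts': array([-2.22078612e-03, -5.37142861e+01,  3.31365430e+01,  1.58848678e-02,
       -2.75159055e-04, -2.44204593e-06]), 'ee_pos': array([0.14934825, 0.5028886 , 0.23073595]), 'tool_rot': array([-1.79929438e+02, -9.71339583e-03,  1.63453505e+02]), 'ft_force': array([-0.0141256 ,  0.94016563,  0.14783849]), 'torque': array([ 0.03450065, -0.02259086,  0.04343956]), 'finger_force': 0.0, 'finger_gap': 0.08536238745845726}
side {'camera_matrix': array([[379.42210691,   0.        , 314.14500447],
       [  0.        , 379.42210691, 192.72071137],
       [  0.        ,   0.        ,   1.        ]]), 'k1': -0.04583805156090452, 'origin': array([0.27211626, 0.67037494, 0.62882712]), 'orientation': array([  51.14956712,    0.82014049, -158.96317522])}
top {'camera_matrix': array([[482.20368372,   0.        , 318.79932176],
       [  0.        , 482.20368372, 204.31791087],
       [  0.        ,   0.        ,   1.        ]]), 'k1': -0.14418468893078595, 'origin': array([0.45073493, 0.07452208, 0.98329879]), 'orientation': array([  5.82871992,  -1.66027968, -89.38720497])}
wrist {'camera_matrix': array([[318.34031781,   0.        , 316.23339075],
       [  0.        , 318.34031781, 196.35460016],
       [  0.        ,   0.        ,   1.        ]]), 'k1': -0.03280510399072642, 'origin': array([0.0777401 , 0.52411996, 0.37422285]), 'orientation': array([-1.69733624e+01,  1.46137144e-02,  7.35052453e+01])}
```

View pics/top0.png

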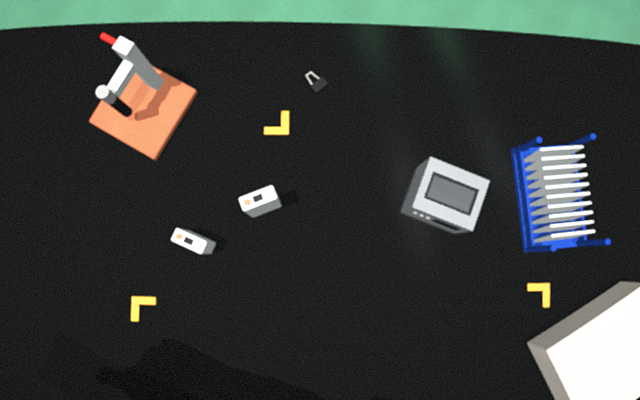

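View pics/side0.png

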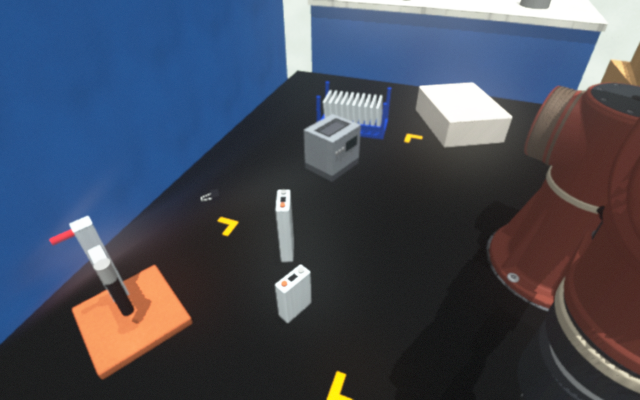

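The top picture shows cells at (260,200) and (192,241) and the chamber, with its mouth at (452,192). The side picture shows that the farther cell, base at (287,258), is the tall one, which is (260,200) in the top view. The short cell is at (293,293). Next I'll measure the top-face corners.

```bash
python3 - <<'E'
from h import *
s=np.load('pics/top0.npy',allow_pickle=True).item()
g=cv2.cvtColor(s['frame'],cv2.COLOR_RGB2GRAY)
def crop(x0,x1,y0,y1,k): return cv2.resize(s['frame'][y0:y1,x0:x1,::-1],None,fx=k,fy=k,interpolation=cv2.INTER_NEAREST)
a=crop(220,300,170,230,8); cv2.imwrite('pics/ca.png',cv2.hconcat([crop(225,300,170,230,5),crop(395,495,150,240,4)[:300]]))
print(g[186:218:3,236:286:4])
for nm,(x0,x1,y0,y1),lo,hi,z in [('tall',(230,300,175,225),215,256,.150),('short',(160,225,220,262),215,256,.095),('chtop',(395,495,145,240),150,256,.125),('mouth',(420,485,165,218),0,120,.125)]:
    m=cv2.inRange(g[y0:y1,x0:x1],lo,hi-1 if hi<256 else 255)
    if nm=='mouth': m=cv2.morphologyEx(m,cv2.MORPH_OPEN,np.ones((3,3)))
    cs,_=cv2.findContours(m,cv2.RETR_EXTERNAL,cv2.CHAIN_APPROX_NONE)
    c=max(cs,key=cv2.contourArea)+np.array([x0,y0])
    b=cv2.boxPoints(cv2.minAreaRect(c.astype(np.float32)))
    w=cast(s,c.reshape(-1,2),z)[:,:2]*1000
    r=cv2.minAreaRect(w.astype(np.float32))
    print(nm,cv2.contourArea(c),b.round(1).tolist(),'world',r, cv2.boxPoints(r).round(0).tolist())
E
```

```text
[[ 28  31  32  35  36  30  25  65 245 255  30  33  32]
 [ 27  30  36  28  24  56 236 255 255 255  22  36  32]
 [ 34  37  31  53 235 255 255 255 254 255 108  22  28]
 [ 38  48 235 255 255 230  64 255 254 255 244  15  25]
 [ 26 255 255 255 255  77  73 255 255 255 241  24  24]
 [ 22 255 236 219 255 151 255 255 255 148 135  66  24]
 [ 36 232 255 224 255 255 255 151 135 137 138 114  21]
 [ 35  73 255 255 255 155 135 139 142 141 139  76  23]
 [ 29  29 255 171 138 133 138 139 132  81  22  25  35]
 [ 32  33  35 136 135 140 139  83  32  32  28  38  26]
 [ 28  37  44  36 122  93  42  31  31  30  38  30  37]]
tall 503.0 [[237.5, 197.5], [271.8999938964844, 184.10000610351562], [277.29998779296875, 198.0], [242.89999389648438, 211.39999389648438]] world ((546.1549072265625, 158.14443969726562), (26.153654098510742, 64.17847442626953), 22.176664352416992) [[522.0, 183.0], [546.0, 123.0], [570.0, 133.0], [546.0, 193.0]]
short 452.0 [[169.89999389648438, 240.10000610351562], [175.6999969482422, 226.89999389648438], [207.1999969482422, 240.89999389648438], [201.3000030517578, 254.0]] world ((471.4601135253906, 289.6364440917969), (64.63963317871094, 26.533119201660156), 67.44098663330078) [[447.0, 265.0], [471.0, 255.0], [496.0, 314.0], [472.0, 325.0]]
chtop 3411.5 [[409.8999938964844, 206.60000610351562], [429.79998779296875, 156.0], [492.1000061035156, 180.39999389648438], [472.20001220703125, 231.0]] world ((562.0311889648438, -191.20916748046875), (121.67250061035156, 101.39635467529297), 69.0774917602539) [[493.0, -230.0], [588.0, -266.0], [631.0, -152.0], [536.0, -116.0]]
mouth 177.5 [[456.0, 165.0], [484.0, 165.0], [484.0, 177.0], [456.0, 177.0]] world ((604.3643188476562, -228.99493408203125), (22.568031311035156, 54.07358932495117), 1.3680391311645508) [[592.0, -202.0], [594.0, -256.0], [616.0, -256.0], [615.0, -202.0]]
```

View pics/ca.png

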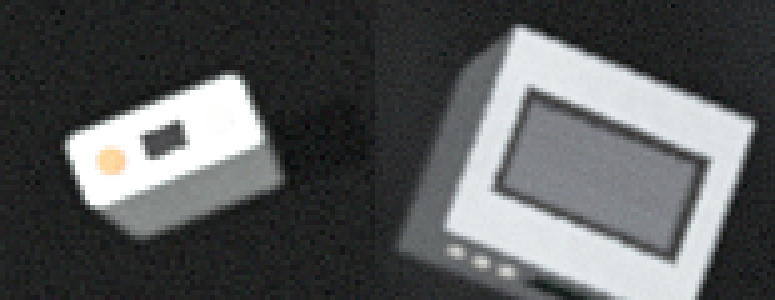

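The tall-cell top measures 26.2 x 64.2 mm at z=0.150, the short 26.5 x 64.6 at z=0.095 and the chamber top 121.7 x 101.4, so all three match their given sizes. The tall cell is at (546,158) with its thickness along 22°. The chamber is at (562,-191) with its x along -21°. I'll move above the tall cell.

>>> jog_arm([
  {"tx":40,"ty":-35,"wz":-0.09,"claw":-1},
  {"tx":80,"ty":-69,"wz":-0.18,"claw":-1},
  {"tx":120,"ty":-104,"wz":-0.27,"claw":-1},
  {"tx":160,"ty":-139,"wz":-0.36,"claw":-1},
  {"tx":200,"ty":-174,"wz":-0.45,"claw":-1},
  {"tx":240,"ty":-209,"wz":-0.54,"claw":-1},
  {"tx":280,"ty":-244,"wz":-0.63,"claw":-1},
  {"tx":320,"ty":-279,"wz":-0.72,"claw":-1},
  {"tx":360,"ty":-314,"wz":-0.81,"claw":-1},
  {"tx":396,"ty":-345,"wz":-0.895,"claw":-1},
])

```text
schema error: expected keys wx, wy, wz, tx, ty, tz, claw
```

>>> jog_arm([
  {"claw":-1},
  {"claw":-1},
])

```text
schema error: expected keys wx, wy, wz, tx, ty, tz, claw
```

```bash
python3 - <<'E'
from h import *
s=snap('wrist','w1.png'); st=monitor.state(); print(st['ee_pos'],st['tool_rot'],st['finger_gap'],st['ft_force'],st['time'],s['origin'],s['orientation'])
E
```

```text
[0.14943171 0.50302963 0.23095931] [-1.79955760e+02 -4.30572188e-03  1.63451633e+02] 0.0855252721459171 [-1.60897496  0.20664639  1.06365407] 0.2 [0.07775563 0.52415417 0.37429667] [-1.69747556e+01  4.65525863e-03  7.35052424e+01]
```

View pics/w1.png

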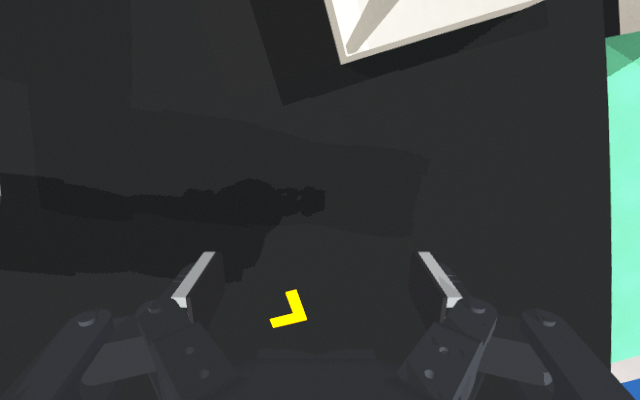

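The moves were refused because every row needs all the keys. The picture is still from the start pose, with the open fingers at (195,280) and (440,280). I'll resend with full rows.

>>> jog_arm([
  {"wx":0,"wy":0,"wz":-0.09,"tx":40,"ty":-35,"tz":0,"claw":-1},
  {"wx":0,"wy":0,"wz":-0.18,"tx":80,"ty":-69,"tz":0,"claw":-1},
  {"wx":0,"wy":0,"wz":-0.27,"tx":120,"ty":-104,"tz":0,"claw":-1},
  {"wx":0,"wy":0,"wz":-0.36,"tx":160,"ty":-139,"tz":0,"claw":-1},
  {"wx":0,"wy":0,"wz":-0.45,"tx":200,"ty":-174,"tz":0,"claw":-1},
  {"wx":0,"wy":0,"wz":-0.54,"tx":240,"ty":-209,"tz":0,"claw":-1},
  {"wx":0,"wy":0,"wz":-0.63,"tx":280,"ty":-244,"tz":0,"claw":-1},
  {"wx":0,"wy":0,"wz":-0.72,"tx":320,"ty":-279,"tz":0,"claw":-1},
  {"wx":0,"wy":0,"wz":-0.81,"tx":360,"ty":-314,"tz":0,"claw":-1},
  {"wx":0,"wy":0,"wz":-0.895,"tx":396,"ty":-345,"tz":0,"claw":-1},
])

```text
time: 1.45
ee_pos: [0.5468, 0.1567, 0.2312]
tool_rot: [-180.0, -0.0, 112.0]
ft_force: [0.3, 1.0, -0.3]
finger_gap: 0.0854
finger_force: 0.0
```

>>> jog_arm([
  {"wx":0,"wy":0,"wz":0,"tx":0,"ty":0,"tz":0,"claw":-1},
  {"wx":0,"wy":0,"wz":0,"tx":0,"ty":0,"tz":0,"claw":-1},
])

```text
time: 1.7
ee_pos: [0.5449, 0.1584, 0.2309]
tool_rot: [-179.9, -0.0, 112.2]
ft_force: [-0.7, 0.4, 0.5]
finger_gap: 0.0854
finger_force: 0.0
```

```bash
python3 - <<'E'
from h import *
s=snap('wrist','w2.png'); st=monitor.state(); print(st['ee_pos'],st['tool_rot'],st['finger_gap'],st['ft_force'],st['time'],s['origin'],s['orientation'])
E
```

```text
[0.54466351 0.15881775 0.23113902] [-1.79955365e+02 -2.67833737e-02  1.12242811e+02] 0.08551733124476849 [-0.4162425   0.39955539 -0.32916835] 1.75 [0.51675921 0.22729093 0.37440017] [-16.92480447   0.05371473  22.24626918]
```

View pics/w2.png

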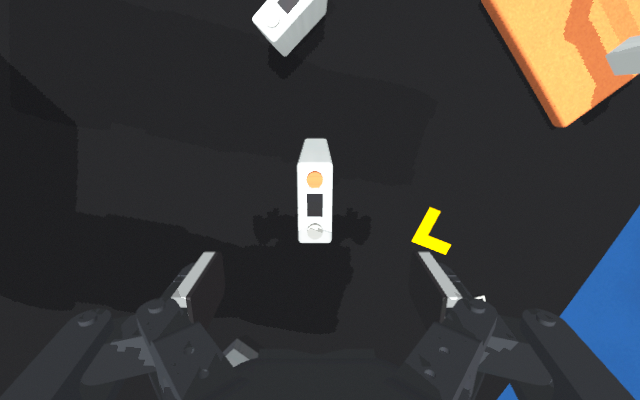

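The wrist view shows the tall cell's top face as a rectangle from (298,163) to (332,242), upright in the image and centred between the fingers. I'll cast it to check.

```bash
python3 - <<'E'
from h import *
s=np.load('pics/w2.npy',allow_pickle=True).item()
w=cast(s,[[298,163],[332,163],[332,242.5],[298,242.5]],.15)*1000
print(w.round(1),w.mean(0)); d=w[1]-w[0]; e=w[3]-w[0]
print(np.linalg.norm(d),np.linalg.norm(e),np.degrees(np.arctan2(d[1],d[0])))
E
```

```text
[[520.9 182.1 150. ]
 [543.4 191.3 150. ]
 [567.8 134.2 150. ]
 [543.5 124.2 150. ]] [543.89647531 157.96806311 150.        ]
24.288749607372335 62.13039230940225 22.255103216158652
```

>>> jog_arm([
  {"wx":0,"wy":0,"wz":0,"tx":-1,"ty":0,"tz":-35,"claw":-1},
  {"wx":0,"wy":0,"wz":0,"tx":-1,"ty":0,"tz":-70,"claw":-1},
  {"wx":0,"wy":0,"wz":0,"tx":-1,"ty":0,"tz":-100,"claw":-1},
  {"wx":0,"wy":0,"wz":0,"tx":-1,"ty":0,"tz":-114,"claw":-1},
  {"wx":0,"wy":0,"wz":0,"tx":-1,"ty":0,"tz":-114,"claw":-1},
  {"wx":0,"wy":0,"wz":0,"tx":-1,"ty":0,"tz":-114,"claw":-1},
], newtons=60)

```text
time: 2.5
ee_pos: [0.5452, 0.1587, 0.1185]
tool_rot: [179.9, 0.0, 112.2]
ft_force: [0.4, -1.1, -0.6]
finger_gap: 0.085
finger_force: 0.0
```

>>> jog_arm([
  {"wx":0,"wy":0,"wz":0,"tx":0,"ty":0,"tz":0,"claw":0},
  {"wx":0,"wy":0,"wz":0,"tx":0,"ty":0,"tz":0,"claw":0.3},
  {"wx":0,"wy":0,"wz":0,"tx":0,"ty":0,"tz":0,"claw":1},
  {"wx":0,"wy":0,"wz":0,"tx":0,"ty":0,"tz":0,"claw":1},
  {"wx":0,"wy":0,"wz":0,"tx":0,"ty":0,"tz":0,"claw":1},
  {"wx":0,"wy":0,"wz":0,"tx":0,"ty":0,"tz":0,"claw":1},
  {"wx":0,"wy":0,"wz":0,"tx":0,"ty":0,"tz":0,"claw":1},
  {"wx":0,"wy":0,"wz":0,"tx":0,"ty":0,"tz":0,"claw":1},
])

```text
time: 3.5
ee_pos: [0.5446, 0.1582, 0.1176]
tool_rot: [180.0, 0.0, 112.2]
ft_force: [-2.1, -0.1, 5.0]
finger_gap: 0.0253
finger_force: 59.8
```

>>> jog_arm([
  {"wx":0,"wy":0,"wz":0,"tx":0,"ty":0,"tz":20,"claw":1},
  {"wx":0,"wy":0,"wz":0,"tx":0,"ty":0,"tz":50,"claw":1},
  {"wx":0,"wy":0,"wz":0,"tx":0,"ty":0,"tz":80,"claw":1},
  {"wx":0,"wy":0,"wz":0,"tx":0,"ty":0,"tz":110,"claw":1},
  {"wx":0,"wy":0,"wz":0,"tx":0,"ty":0,"tz":140,"claw":1},
  {"wx":0,"wy":0,"wz":0,"tx":0,"ty":0,"tz":160,"claw":1},
  {"wx":0,"wy":0,"wz":0,"tx":0,"ty":0,"tz":160,"claw":1},
])

```text
time: 4.38
ee_pos: [0.545, 0.1583, 0.2778]
tool_rot: [179.9, 0.0, 112.2]
ft_force: [0.8, -0.5, -6.3]
finger_gap: 0.0249
finger_force: 60.2
```

```bash
python3 - <<'E'
from h import *
s=np.load('pics/top0.npy',allow_pickle=True).item()
x0,x1,y0,y1=425,482,170,217
g=cv2.cvtColor(s['frame'],cv2.COLOR_RGB2GRAY)[y0:y1,x0:x1]
m=cv2.inRange(g,0,145)
cs,_=cv2.findContours(m,cv2.RETR_EXTERNAL,cv2.CHAIN_APPROX_NONE)
for c in cs:
    if cv2.contourArea(c)<300: continue
    c=c+np.array([x0,y0]); w=cast(s,c.reshape(-1,2),.125)[:,:2]*1000
    r=cv2.minAreaRect(w.astype(np.float32)); print(cv2.minAreaRect(c),r)
print(cast(s,[[451.75,193.75]],.125))
E
```

```text
((451.22412109375, 193.18966674804688), (49.95204544067383, 27.66860580444336), 21.801406860351562) ((562.517333984375, -191.6444854736328), (91.63387298583984, 51.82160186767578), 69.23783874511719)
[[ 0.56140434 -0.19250753  0.125     ]]
```

>>> jog_arm([
  {"wx":0,"wy":0,"wz":-0.05,"tx":1,"ty":-20,"tz":0,"claw":1},
  {"wx":0,"wy":0,"wz":-0.13,"tx":3,"ty":-60,"tz":0,"claw":1},
  {"wx":0,"wy":0,"wz":-0.21,"tx":5,"ty":-100,"tz":0,"claw":1},
  {"wx":0,"wy":0,"wz":-0.3,"tx":7,"ty":-140,"tz":0,"claw":1},
  {"wx":0,"wy":0,"wz":-0.39,"tx":9,"ty":-180,"tz":0,"claw":1},
  {"wx":0,"wy":0,"wz":-0.47,"tx":11,"ty":-220,"tz":0,"claw":1},
  {"wx":0,"wy":0,"wz":-0.56,"tx":13,"ty":-260,"tz":0,"claw":1},
  {"wx":0,"wy":0,"wz":-0.65,"tx":15,"ty":-300,"tz":0,"claw":1},
  {"wx":0,"wy":0,"wz":-0.72,"tx":16,"ty":-335,"tz":0,"claw":1},
  {"wx":0,"wy":0,"wz":-0.751,"tx":17,"ty":-349.5,"tz":0,"claw":1},
])

```text
time: 5.62
ee_pos: [0.5604, -0.1936, 0.2756]
tool_rot: [-179.9, 0.0, 68.9]
ft_force: [-0.6, 0.7, -4.5]
finger_gap: 0.0254
finger_force: 60.1
```

>>> jog_arm([
  {"wx":0,"wy":0,"wz":0,"tx":0,"ty":0,"tz":0,"claw":1},
  {"wx":0,"wy":0,"wz":0,"tx":0,"ty":0,"tz":0,"claw":1},
  {"wx":0,"wy":0,"wz":0,"tx":0,"ty":0,"tz":0,"claw":1},
])

```text
time: 6.0
ee_pos: [0.5615, -0.1902, 0.2773]
tool_rot: [-180.0, -0.0, 69.2]
ft_force: [0.1, 0.1, -4.8]
finger_gap: 0.0252
finger_force: 60.1
```

```bash
python3 - <<'E'
from h import *
s=snap('wrist','w3.png'); t=snap('side','s3.png'); st=monitor.state(); print(st['ee_pos'],st['tool_rot'],st['finger_gap'],st['ft_force'],st['torque'],st['time'])
cv2.imwrite('pics/s3w3.png',cv2.vconcat([s['frame'][100:400,:,::-1],t['frame'][0:300,:,::-1]]))
E
```

```text
[ 0.56158933 -0.19042792  0.27744748] [ 1.79992413e+02 -5.05573458e-03  6.92154826e+01] 0.025341497637664617 [-0.81743268  0.08388167 -3.93585484] [ 0.00758091 -0.04974732  0.02572055] 6.1
```

View pics/s3w3.png

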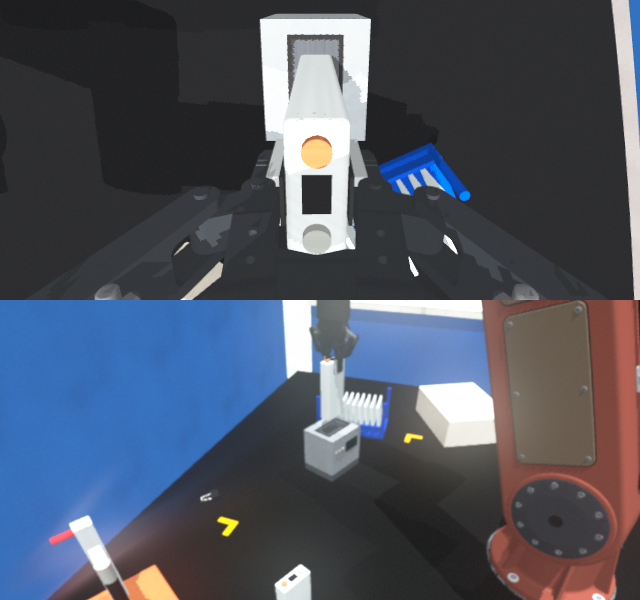

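The wrist view shows the cell (columns 285–350) lined up with the mouth (288–344) and the box (261–371), at the same angle. The side view shows the cell above the chamber at (328,390 in the composite). Next is a quick numeric check along the width.

```bash
python3 - <<'E'
from h import *
s=np.load('pics/w3.npy',allow_pickle=True).item()
a=np.radians(-20.8); X=np.array([np.cos(a),np.sin(a)]); Y=np.array([-X[1],X[0]]); c=np.array([561.5,-190.5])
def p(n,px,z):
    w=cast(s,px,z)[:,:2]*1000-c; print(n,np.c_[w@X,w@Y].round(1).tolist())
p('box far corners',[[261,120],[370.5,120]],.125)
p('mouth outer far corners',[[288,135],[344,135]],.125)
p('cell top',[[285,220],[349.5,219],[349,347],[289,347]],.31)
E
```

```text
box far corners [[-50.5, 56.9], [48.8, 57.0]]
mouth outer far corners [[-26.3, 43.4], [25.1, 43.5]]
cell top [[-11.8, 31.7], [12.2, 32.1], [13.9, -26.6], [-11.8, -26.7]]
```

>>> jog_arm([
  {"wx":0,"wy":0,"wz":0,"tx":-0.5,"ty":-1,"tz":-10,"claw":1},
  {"wx":0,"wy":0,"wz":0,"tx":-0.5,"ty":-1,"tz":-22,"claw":1},
  {"wx":0,"wy":0,"wz":0,"tx":-0.5,"ty":-1,"tz":-30,"claw":1},
  {"wx":0,"wy":0,"wz":0,"tx":-0.5,"ty":-1,"tz":-36,"claw":1},
  {"wx":0,"wy":0,"wz":0,"tx":-0.5,"ty":-1,"tz":-42,"claw":1},
  {"wx":0,"wy":0,"wz":0,"tx":-0.5,"ty":-1,"tz":-48,"claw":1},
  {"wx":0,"wy":0,"wz":0,"tx":-0.5,"ty":-1,"tz":-54,"claw":1},
])

```text
time: 6.98
ee_pos: [0.5614, -0.1924, 0.2235]
tool_rot: [179.9, 0.0, 69.1]
ft_force: [-0.6, -0.1, -1.2]
finger_gap: 0.0253
finger_force: 60.4
```

```bash
python3 - <<'E'
from h import *
s=snap('wrist','w4.png'); t=snap('side','s4.png'); st=monitor.state(); print(st['ee_pos'],st['tool_rot'],st['finger_gap'],st['ft_force'],st['torque'],st['time'])
cv2.imwrite('pics/s4w4.png',cv2.hconcat([s['frame'][100:400,200:440,::-1],cv2.resize(t['frame'][0:100,260:420,::-1][:, :],None,fx=3,fy=3)]))
cv2.imwrite('pics/s4w4.png',cv2.hconcat([s['frame'][80:380,200:440,::-1],cv2.resize(t['frame'][60:160,280:400,::-1],None,fx=3,fy=3)]))
E
```

```text
[ 0.56070154 -0.1921266   0.22274787] [-1.79952053e+02 -1.58036446e-03  6.91423839e+01] 0.024850015451293537 [-0.80985923  0.91902152 -2.90381644] [0.06118183 0.2379607  0.05043629] 7.075
```

View pics/s4w4.png

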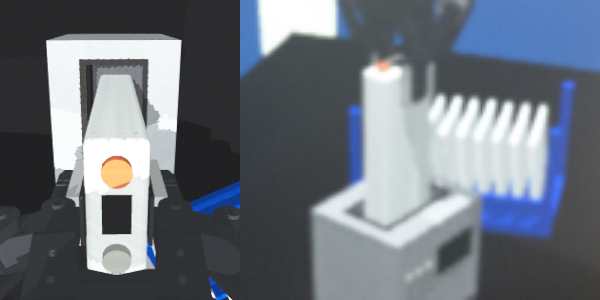

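The cell has entered the mouth with clearance on both sides (mouth at columns 80–147 of the wrist crop), and the force shows it starting to push the flap. I'll carry on down.

>>> jog_arm([
  {"wx":0,"wy":0,"wz":0,"tx":0,"ty":0,"tz":-6,"claw":1},
  {"wx":0,"wy":0,"wz":0,"tx":0,"ty":0,"tz":-13,"claw":1},
  {"wx":0,"wy":0,"wz":0,"tx":0,"ty":0,"tz":-21,"claw":1},
  {"wx":0,"wy":0,"wz":0,"tx":0,"ty":0,"tz":-29,"claw":1},
  {"wx":0,"wy":0,"wz":0,"tx":0,"ty":0,"tz":-37,"claw":1},
  {"wx":0,"wy":0,"wz":0,"tx":0,"ty":0,"tz":-45,"claw":1},
  {"wx":0,"wy":0,"wz":0,"tx":0,"ty":0,"tz":-53,"claw":1},
  {"wx":0,"wy":0,"wz":0,"tx":0,"ty":0,"tz":-61,"claw":1},
])

```text
time: 8.07
ee_pos: [0.561, -0.1922, 0.1617]
tool_rot: [-180.0, -0.0, 69.1]
ft_force: [-0.6, -0.1, -4.9]
finger_gap: 0.0251
finger_force: 60.1
```

>>> jog_arm([
  {"wx":0,"wy":0,"wz":0,"tx":0,"ty":0,"tz":-5,"claw":1},
  {"wx":0,"wy":0,"wz":0,"tx":0,"ty":0,"tz":-10,"claw":1},
  {"wx":0,"wy":0,"wz":0,"tx":0,"ty":0,"tz":-15,"claw":1},
  {"wx":0,"wy":0,"wz":0,"tx":0,"ty":0,"tz":-19,"claw":1},
  {"wx":0,"wy":0,"wz":0,"tx":0,"ty":0,"tz":-21,"claw":1},
  {"wx":0,"wy":0,"wz":0,"tx":0,"ty":0,"tz":-21,"claw":1},
])

```text
time: 8.82
ee_pos: [0.5608, -0.1921, 0.1411]
tool_rot: [-180.0, -0.0, 69.1]
ft_force: [-1.7, 0.7, -5.7]
finger_gap: 0.0253
finger_force: 60.0
```

>>> jog_arm([
  {"wx":0,"wy":0,"wz":0,"tx":0,"ty":0,"tz":-1,"claw":1},
  {"wx":0,"wy":0,"wz":0,"tx":0,"ty":0,"tz":-2,"claw":1},
  {"wx":0,"wy":0,"wz":0,"tx":0,"ty":0,"tz":-3,"claw":1},
  {"wx":0,"wy":0,"wz":0,"tx":0,"ty":0,"tz":-3,"claw":1},
  {"wx":0,"wy":0,"wz":0,"tx":0,"ty":0,"tz":-3,"claw":1},
])

```text
time: 9.45
ee_pos: [0.561, -0.1922, 0.1383]
tool_rot: [-180.0, -0.0, 69.1]
ft_force: [-0.8, 0.9, -4.8]
finger_gap: 0.0254
finger_force: 60.0
```

>>> jog_arm([
  {"wx":0,"wy":0,"wz":0,"tx":0,"ty":0,"tz":-0.5,"claw":1},
  {"wx":0,"wy":0,"wz":0,"tx":0,"ty":0,"tz":-0.8,"claw":1},
  {"wx":0,"wy":0,"wz":0,"tx":0,"ty":0,"tz":-0.8,"claw":1},
])

```text
time: 9.82
ee_pos: [0.5611, -0.1923, 0.1377]
tool_rot: [180.0, -0.0, 69.1]
ft_force: [-2.1, 0.7, -2.9]
finger_gap: 0.0253
finger_force: 60.4
```

>>> jog_arm([
  {"wx":0,"wy":0,"wz":0,"tx":0,"ty":0,"tz":-0.5,"claw":1},
  {"wx":0,"wy":0,"wz":0,"tx":0,"ty":0,"tz":-0.5,"claw":1},
  {"wx":0,"wy":0,"wz":0,"tx":0,"ty":0,"tz":-0.5,"claw":1},
])

```text
time: 10.2
ee_pos: [0.5612, -0.1923, 0.1377]
tool_rot: [180.0, 0.0, 69.1]
ft_force: [-3.7, 1.7, 5.0]
finger_gap: 0.0252
finger_force: 61.3
```

```bash
python3 - <<'E'
from h import *
import time
for i in range(4):
    viewer.snapshot('side'); st=monitor.state(); print(st['ee_pos'],st['ft_force'],st['torque'])
E
```

```text
[ 0.56117227 -0.1923318   0.13766044] [-3.10112021  1.07794548  5.41634527] [ 0.41671976  1.02179407 -0.00160567]
[ 0.56116269 -0.19232275  0.13764876] [-2.4710558   1.27342527  5.8943492 ] [0.38200011 1.0105198  0.02225533]
[ 0.56115957 -0.19230085  0.1376639 ] [-2.7273921   1.86059021  5.43155118] [0.41415192 0.98284727 0.00607116]
[ 0.56116882 -0.19230402  0.13767068] [-3.09894044  2.23644785  5.79608724] [0.4152739  1.04861899 0.01083331]
```

The cell stands on the floor: z has stopped at 0.1377, which is the grasp height plus 20 mm, and the force has turned upward. I'll relieve the press and open slowly so that any lean is eased.

>>> jog_arm([
  {"wx":0,"wy":0,"wz":0,"tx":0,"ty":0,"tz":0,"claw":0.4},
  {"wx":0,"wy":0,"wz":0,"tx":0,"ty":0,"tz":0,"claw":0.38},
  {"wx":0,"wy":0,"wz":0,"tx":0,"ty":0,"tz":0,"claw":0.36},
  {"wx":0,"wy":0,"wz":0,"tx":0,"ty":0,"tz":0,"claw":0.34},
  {"wx":0,"wy":0,"wz":0,"tx":0,"ty":0,"tz":0,"claw":0.32},
  {"wx":0,"wy":0,"wz":0,"tx":0,"ty":0,"tz":0,"claw":0.3},
  {"wx":0,"wy":0,"wz":0,"tx":0,"ty":0,"tz":0,"claw":0.3},
])

```text
time: 11.28
ee_pos: [0.5611, -0.1923, 0.137]
tool_rot: [180.0, -0.0, 69.1]
ft_force: [0.2, 0.7, 0.1]
finger_gap: 0.0299
finger_force: 0.0
```

```bash
python3 - <<'E'
from h import *
s=snap('wrist','w5.png'); t=snap('side','s5.png'); st=monitor.state(); print(st['ee_pos'],st['finger_gap'],st['finger_force'],st['ft_force'],st['time'])
cv2.imwrite('pics/s5w5.png',cv2.hconcat([s['frame'][80:380,200:440,::-1],cv2.resize(t['frame'][60:160,280:400,::-1],None,fx=3,fy=3)]))
E
```

```text
[ 0.56102668 -0.19223614  0.13698661] 0.02991175943912859 0.0 [ 0.20778774 -0.14359054  1.11481131] 11.375
```

View pics/s5w5.png

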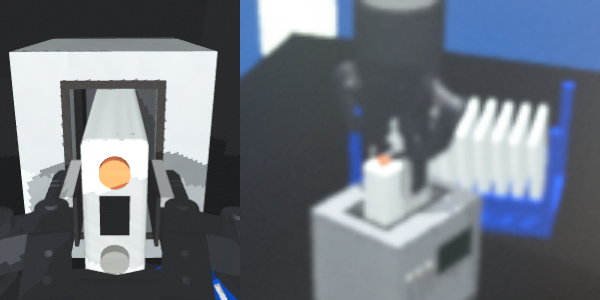

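The cell stands free in the mouth (cell at columns 82–148, mouth 62–165), with finger force 0. I'll open fully and rise.

>>> jog_arm([
  {"wx":0,"wy":0,"wz":0,"tx":0,"ty":0,"tz":0,"claw":0.2},
  {"wx":0,"wy":0,"wz":0,"tx":0,"ty":0,"tz":0,"claw":0.1},
  {"wx":0,"wy":0,"wz":0,"tx":0,"ty":0,"tz":0,"claw":-0.2},
  {"wx":0,"wy":0,"wz":0,"tx":0,"ty":0,"tz":0,"claw":-0.6},
  {"wx":0,"wy":0,"wz":0,"tx":0,"ty":0,"tz":0,"claw":-0.6},
])

```text
time: 12.0
ee_pos: [0.561, -0.1922, 0.137]
tool_rot: [180.0, 0.0, 69.1]
ft_force: [-0.5, -0.8, 0.6]
finger_gap: 0.0683
finger_force: 0.0
```

>>> jog_arm([
  {"wx":0,"wy":0,"wz":0,"tx":0,"ty":0,"tz":5,"claw":-0.6},
  {"wx":0,"wy":0,"wz":0,"tx":0,"ty":0,"tz":20,"claw":-0.6},
  {"wx":0,"wy":0,"wz":0,"tx":0,"ty":0,"tz":45,"claw":-0.6},
  {"wx":0,"wy":0,"wz":0,"tx":0,"ty":0,"tz":80,"claw":-0.6},
  {"wx":0,"wy":0,"wz":0,"tx":0,"ty":0,"tz":115,"claw":-0.6},
  {"wx":0,"wy":0,"wz":0,"tx":0,"ty":0,"tz":115,"claw":-0.6},
  {"wx":0,"wy":0,"wz":0,"tx":0,"ty":0,"tz":115,"claw":-0.6},
])

```text
time: 12.88
ee_pos: [0.5609, -0.1922, 0.2522]
tool_rot: [180.0, 0.0, 69.1]
ft_force: [-0.4, 0.7, 0.0]
finger_gap: 0.0682
finger_force: 0.0
```

```bash
python3 - <<'E'
from h import *
s=snap('wrist','w6.png'); t=snap('side','s6.png'); st=monitor.state(); print(st['ee_pos'],st['finger_gap'],st['finger_force'],st['ft_force'],st['time'])
cv2.imwrite('pics/s6w6.png',cv2.hconcat([s['frame'][80:380,200:440,::-1],cv2.resize(t['frame'][60:160,280:400,::-1],None,fx=3,fy=3)]))
E
```

```text
[ 0.56049341 -0.19200937  0.25121474] 0.06837748840434527 0.0 [ 0.42051736  0.3166848  -0.0298582 ] 12.975
```

View pics/s6w6.png

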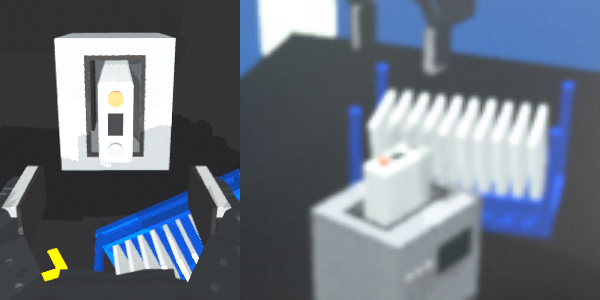

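The cell stands upright and alone in the mouth (wrist crop, columns 98–132, rows 82–163), about 45 mm proud, with the gripper clear. I'm handing the job in.

```bash
python3 -c "
from cell import env
print(env.close_job())"
```

```text
the job is handed in; nothing more can be done
None
```

The tall cell is on the chamber floor and released, standing alone in the mouth with the gripper clear; the short cell was left alone, and I handed the job in at about 13 s of the 38 s allowed (no verdict was returned).

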